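# Put the butter away under the breakfast shelf

### The arm

A 6-joint arm with a two-finger parallel gripper is mounted at the origin on the work surface. World frame = base frame: x ahead of the robot, y to its left, z up, the work surface at z = 0. Lengths are in m, angles in degrees, forces in N, time in s.
With the tool pointing down it reaches from about 0.35 to 0.8 m from the base axis. Payload 7.3 kg.
Tool frame: the origin (TCP) lies at the very end of the fingers, on their centre line; the grasp point (between the pads) lies 19 mm behind it (bot.tcp_to_grasp is the distance from the TCP to the grasp point, in m); z points along the fingers, y is the line along which they close (so a half turn about z gives the same grasp; the last joint's range is limited). The gripper opens to 85 mm and grips with 20 to 120 N. Pads are 22 mm wide; open, the fingers measure 114 mm over their backs; the gripper's body (76 mm by 85 mm) begins 54 mm behind the grasp point. The pads swing forward as they close: fully open they stand 13 mm farther back than shut.
Start: joints at [-80.443, 19.595, 87.324, -0, 73.075, -8.365], TCP at [0.162, -0.5, 0.231] pointing down, gripper open.
Joint ranges: [-145.02, 145.02], [-44.19, 115.74], [2.07, 154.8], [-57.11, 237.11], [16.16, 152.29], [-177.93, 177.93]. Speed limits (degrees/s): [147.25, 147.25, 180, 180, 180, 180].

### API

Orientations are given as [roll, pitch, yaw] about the fixed x, y, z axes, in that order (R = Rz(yaw) Ry(pitch) Rx(roll)).
In Python, from plant import bot gives the robot as it stands. The module is installed in compiled form; this text tells all that it offers. Calls block until the motion is done:
- bot.move_pose(position, orientation): joint-space move of the TCP to a pose.
- bot.movel(position, rate=0.15, attitude=None): straight line of the TCP; attitude=None keeps the orientation; rate is the mean speed in m/s.
- bot.set_joints(angles): joint-space move.
- bot.grip(opening, grasp_force=None): finger opening in m; grasp_force is the grip in N (None keeps the last); returns when the fingers have stopped.
- bot.wait(seconds).
- bot.solve_ik(position, orientation): joint angles nearest the present ones, or None.
- bot.sense(): the state.
- bot.capture(name): name is "side" or "top" or "wrist"; returns a dict with "color" (420x560x3 uint8, blue, green, red), "fov_y" (degrees; the focal length in pixels is half the picture's height over the tangent of half this angle, whatever the lens; pixels are square), "cx", "cy" (the principal point, pixels), "k1" (the pictures are not rectified: a ray, as slopes to the right and down, at radius r is drawn at 1 + k1 r^2 times it, then the intrinsics apply), "rvec" (rotation vector, rad) and "tvec" (3), from world to camera coordinates, as OpenCV has them; the wrist camera has in their place "mount" (4x4, takes a point from camera to tool coordinates, whose origin is the TCP and whose axes are the flange's). Camera axes: x right, y down, z forward; pixel columns grow to the right and rows downward; lengths in m; the calibration is good to about 2 mm. A picture is of the moment at which its call begins: read the wrist's pose just before it. There is no depth.
A pose or a line that the arm cannot do raises bot.Unreachable and nothing moves.
- bot.hand_in(): hands the job in; it is judged then, once.
The state is a dict: "clock": time; "joint_pos": joint angles; "joint_velocities": joint speeds; "effort": joint torques, N m; "tcp_pos": TCP position; "tool_rot": TCP orientation; "wrist_force": force on the tool from outside, world axes, zero at the start; "wrist_torque": the same for the moment, N m; "finger_gap": finger opening in m; "grip_force": force on a finger pad.
Only numpy, scipy, OpenCV 4.12 (cv2) and the standard library are available. Lean on these libraries where they do the work, as an engineer would, in place of code of your own. Each camera call takes 0.05 s, during which the arm holds its last target. There are 200 camera calls.

### The job

Put the butter away: with the fingertips swing the open lid of the butter tub over and press it fully shut, and then gently push the pull-out tray in which the tub stands all the way home under the breakfast shelf. Only push: lift nothing, keep the tub and the saucers standing in the tray, and leave the other breakfast things where they are.

Things in the scene. Friction and masses are not known exactly. Their poses are not given: they have to be found in the camera images.
- shelf: The white folding breakfast shelf on its low wall, fixed. Board 235 deep (x) x 740 wide (y) x 18 mm, its underside 125 mm and its top 143 mm above the table. Origin: at table level, below the middle of the board's front edge (nearest the robot); x points horizontally in towards the wall, z up. The tub fits under the board only with its lid shut.
- tray (a joint): How far the aluminium tray is pulled out from under the shelf, in m: 0 is fully home (a hard stop), up to 0.195 out. It slides straight along the shelf's x (closing is towards shelf +x) with about 2 N of friction and stays where it is left.
- tray_lip (a point): Middle of the outermost edge of the pull lip on the tray's front, 85 mm above the table; its axes are the shelf's. The lip is 240 wide (y), 10 mm thick (this point is at mid thickness) and stands 20 mm out from the front panel, which is 392 wide and reaches from 32 to 90 mm above the table. With the tray home this point lies 35 mm in front of the board's front edge.
- tray_floor (a point): On the tray's inner floor, 41 mm above the table, midway between the sides and 70 mm behind the panel's inner face; axes as the shelf's. The floor is 215 deep (x) x 330 wide (y) mm; the side and back walls are 10 mm thick and reach to 69 mm above the table.
- tub: White plastic butter tub, 80 (x) x 116 (y) x 54 mm high, 0.27 to 0.5 kg, standing loose in the tray. Origin: centre of its underside. z up; the lid is hinged along its +x long side.
- lid (a joint): Opening angle of the tub's lid, rad: 0 is shut (flat on the rim), 1.57 upright, at most 1.9. The film hinge is stiff: the lid weighs 25 g and stays at any angle, and needs about 0.3 N at its free edge to move.
- lid_hinge (a point): Middle of the lid's hinge line, 54 mm above the tub's underside, at the outer edge of the tub's +x side. This point turns with the lid: its y axis is the hinge line, its -x axis points along the lid from the hinge to the free edge, its z axis is the normal of the lid's outer face (up when shut).
- lid_edge (a point): Middle of the lid's free edge, on its outer face: 86 mm from the hinge line. The lid is a flat white plate 86 x 122 mm (122 along the hinge), 5 mm thick, with a low raised panel and a small thumb tab. Axes as for lid_hinge.
- saucers: Stack of three white saucers in the tray beside the tub, 120 mm across, 31 mm high. Origin: centre of the underside.
- mug: White ceramic mug on the shelf board, 84 mm across, 95 mm high. Origin: centre of the underside. Leave alone.
- pot_lid: Aluminium pot lid lying on the shelf board, 164 mm across, 50 mm high over its black knob. Origin: centre of the underside. Leave alone.
- teaspoon: Steel teaspoon lying on the shelf board, 140 mm long. Origin on its underside, along x. Leave alone.
- egg_cup: White egg cup with an egg on the shelf board, 50 mm across, 88 mm high. Origin: centre of the underside. Leave alone.
- jam_jar: Jam jar on the table to the left of the tray, 68 mm across, 95 mm high. Origin: centre of the underside. Leave alone.
- bowl: White breakfast bowl on the table to the right of the tray, 140 mm across, 55 mm high. Origin: centre of the underside. Leave alone.
Not all that is in view belongs to the job. What is shaped like the tub but blue or pink is not meant.

How it is judged (in metres and radians):
On the way, in this order (a step that is already met when the one before it is completed fails the run):
1. the lid is shut while the tray is still out (value of joint lid below 0.05 rad and value of joint tray above 0.1 m), for 0.2 s.
2. the tray is pushed home with the lid shut (value of joint tray below 0.006 m and value of joint lid below 0.05 rad), for 0.2 s.
At the end, for the whole second after the job is handed in: The tray is within 6 mm of fully home, the lid is within 0.05 rad (about 4 mm at its edge) of shut, the tub and the saucers stand upright on the tray's floor at rest (all of step 2 and z of each of tub, saucers in the frame of tray_lip below -0.035 m and angle between tub's own z axis and vertical below 0.1 rad and angle between saucers's own z axis and vertical below 0.15 rad and linear speed of each of tub, saucers below 0.02 m/s); the robot touches nothing.
It fails at once if the tub or the saucers are lifted more than 20 mm off the tray's floor, or tipped (z of any of tub, saucers in the frame of tray_lip above -0.024 m or angle between tub's own z axis and vertical above 0.4 rad or angle between saucers's own z axis and vertical above 0.5 rad).
It fails at once if the tray is slammed (faster than 0.5 m/s) (velocity of joint tray below -0.5 m/s).
It fails at once if one of the other breakfast things is moved by more than 25 mm (distance of any of mug, pot_lid, teaspoon, egg_cup, jam_jar, bowl from where it was at the start of the episode above 0.025 m).
It also fails if it takes over 53 s, if anything falls off the work surface, if the arm or the gripper's body presses on something with over 40 N, if the wrist force passes 120 N, or if a joint passes its speed limit or range.

## Working session

There is one attempt and no reset: what is moved stays moved. The work goes in short steps, each a Python script; the robot and the scene stay as the last script left them, time stands still between calls to the robot, and variables do not carry over. Pictures are saved under pics/ and viewed, at most 10 in all, crops included, and the job is handed in when it is done.

```bash
mkdir -p pics; cat > h.py <<'E'
import numpy as np, cv2
from plant import bot
from scipy.spatial.transform import Rotation as R
def K(c):
    f=210/np.tan(np.radians(c["fov_y"]/2)); return np.array([[f,0,c["cx"]],[0,f,c["cy"]],[0,0,1.]]),np.array([c["k1"],0,0,0.])
def ray(c,px):
    k,d=K(c); n=cv2.undistortPoints(np.array(px,float).reshape(-1,1,2),k,d).reshape(-1,2)
    Rm=cv2.Rodrigues(np.array(c["rvec"],float))[0]; t=np.array(c["tvec"],float).ravel()
    return -Rm.T@t, np.c_[n,np.ones(len(n))]@Rm
def onz(c,px,z):
    o,d=ray(c,px); return o+d*((z-o[2])/d[:,2])[:,None]
def proj(c,P):
    k,d=K(c); return cv2.projectPoints(np.array(P,float).reshape(-1,1,3),np.array(c["rvec"],float),np.array(c["tvec"],float),k,d)[0].reshape(-1,2)
E
python3 - <<'E'
from h import *
import pickle
for n in("side","top"):
    c=bot.capture(n); pickle.dump(c,open(n+".pkl","wb"))
    cv2.imwrite(f"pics/{n}0.png",cv2.resize(c["color"],(784,588),interpolation=cv2.INTER_CUBIC))
    print(n,{k:v for k,v in c.items() if k!="color"}, ray(c,[[280,210]]))
print(bot.sense())
E
```

```text
side {'fov_y': 51.14887368033102, 'cx': 283.50030709883254, 'cy': 204.82301548914043, 'k1': -0.140859767270899, 'rvec': array([ 0.78497698, -2.69841468,  0.92901086]), 'tvec': array([0.41367106, 0.26508212, 1.19657762])} (array([0.06649233, 0.66735695, 1.10607583]), array([[ 0.3316381 , -0.50752277, -0.79538647]]))
top {'fov_y': 45.46276721577986, 'cx': 284.917596079686, 'cy': 204.8031236644719, 'k1': -0.12280669678520768, 'rvec': array([ 2.14609864, -2.1687227 ,  0.10450891]), 'tvec': array([0.02411518, 0.53046652, 1.36846407])} (array([ 3.75525873e-01, -6.67467949e-04,  1.41903138e+00]), array([[ 0.1007709 ,  0.02367196, -0.99473042]]))
{'clock': 0.1, 'joint_pos': array([-8.04434813e+01,  1.96334994e+01,  8.73716810e+01, -6.03683756e-04,
        7.30757289e+01, -8.36617963e+00]), 'joint_velocities': array([-0.09024135, -0.1654693 , -0.01380815,  0.02272538, -0.02987087,
        0.02946345]), 'effort': array([ 1.96244451e-03, -4.34447336e+01, -2.46492094e+01, -8.71682732e-05,
        4.70209183e-03,  1.58511071e-06]), 'tcp_pos': array([ 0.16150881, -0.49915902,  0.23068637]), 'tool_rot': array([-1.79919868e+02, -1.12010715e-02,  1.79228666e+01]), 'wrist_force': array([0.1850828 , 0.72003193, 0.28264839]), 'wrist_torque': array([ 0.01116909, -0.0369313 ,  0.01337469]), 'grip_force': 0.0, 'finger_gap': 0.08530486448145197}
```

View pics/side0.png

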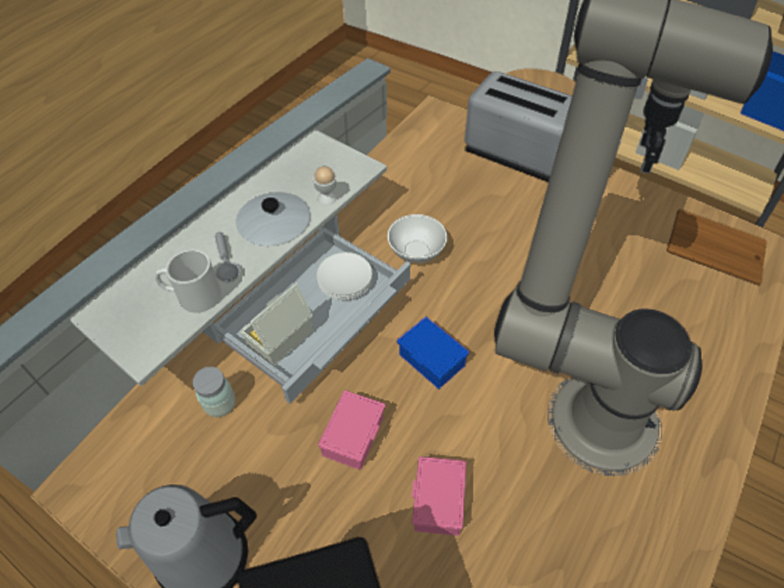

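View pics/top0.png

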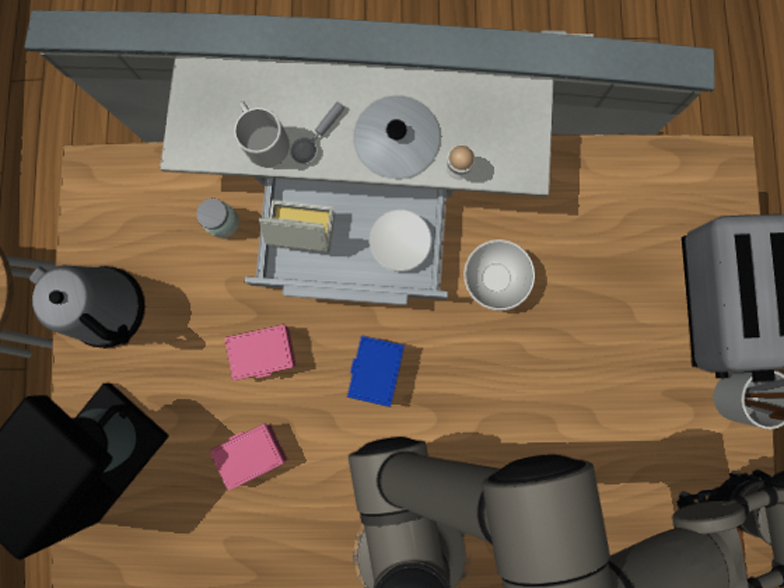

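The tub with yellow butter and a grey-white raised lid is in the tray: side (275,325), top (300,228) in 784 px pictures. The other candidates are closed pink boxes at top (260,352) and (247,457), and a blue one at (376,370). Those are excluded by colour. I'll confirm in one crop.

```bash
python3 - <<'E'
from h import *
import pickle
s=pickle.load(open("side.pkl","rb"));t=pickle.load(open("top.pkl","rb"))
a=s["color"][195:275,150:250]; b=t["color"][130:210,170:250]
cv2.imwrite("pics/crop1.png",np.hstack([cv2.resize(a,(430,344),interpolation=cv2.INTER_CUBIC),cv2.resize(b,(344,344),interpolation=cv2.INTER_CUBIC)]))
g=lambda c,L,z:onz(c,np.array(L)*560/784.,z).round(4).tolist()
print("board front corners",g(t,[[162,170],[549,193]],.143), g(s,[[140,380],[385,168]],.143))
print("lip ends (top)",g(t,[[284,293],[407,302]],.09))
print("panel outer corners",g(t,[[247,283],[446,296]],.09))
E
```

```text
board front corners [[0.7474, 0.4671, 0.143], [0.6909, -0.2649, 0.143]] [[0.7497, 0.4665, 0.143], [0.6838, -0.2524, 0.143]]
lip ends (top) [[0.5144, 0.2378, 0.09], [0.4946, 0.0026, 0.09]]
panel outer corners [[0.5345, 0.31, 0.09], [0.5052, -0.0717, 0.09]]
```

View pics/crop1.png

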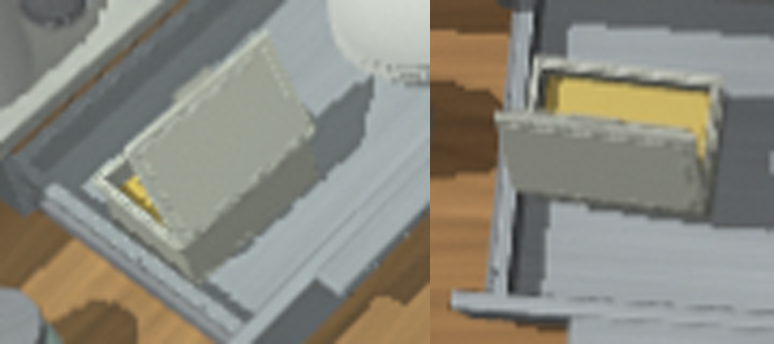

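The crop shows the open tub: its hinge is on the robot side, the lid's outer face is towards the robot, and the tab/free edge is up towards the shelf. Next I fit the tub pose and lid angle to both views.

```bash
cat > fit.py <<'E'
from h import *
import pickle
from scipy.optimize import least_squares
s=pickle.load(open("side.pkl","rb"));t=pickle.load(open("top.pkl","rb"))
def model(p):
    x,y,yaw,a=p; H=np.array([.04,0,.054]); L=H+.086*np.array([-np.cos(a),0,np.sin(a)])
    Y=np.array([0,.061,0])
    P=np.array([L-Y,L+Y,H-Y,H+Y,[-.04,-.058,.054],[-.04,.058,.054],[.04,-.058,0]])
    return R.from_euler("z",yaw).apply(P)+[x,y,.041]
tp={0:(498,113),1:(704,133),2:(517,187),3:(705,213),4:(537,58),5:(720,75)}
sp={0:(130,158),1:(265,32),2:(180,248),3:(313,130),4:(90,180),6:(200,283)}
def res(p):
    P=model(p);r=[]
    for c,d,o in((t,tp,(430,170,130)),(s,sp,(0,150,195))):
        q=proj(c,P)
        for i,(u,v) in d.items(): r+=list(q[i]-[(u-o[0])/4.3+o[1],v/4.3+o[2]])
    return np.array(r)
f=least_squares(res,[.64,.2,np.radians(176),1.3],loss="soft_l1")
print(f.x[:2],np.degrees(f.x[2:]),res(f.x).reshape(-1,2).round(1).tolist()); print(model(f.x).round(3))
E
python3 fit.py
```

```text
[0.64434851 0.20763895] [173.47104793  70.09706573] [[-0.7, 0.4], [-1.3, 0.3], [-0.2, -0.1], [0.8, -1.7], [0.0, 1.1], [-0.4, 1.2], [-1.3, -1.8], [0.2, -1.1], [0.0, -0.2], [0.0, -1.1], [2.0, -0.6], [-0.7, 1.1]]
[[0.641 0.269 0.176]
 [0.627 0.148 0.176]
 [0.612 0.273 0.095]
 [0.598 0.152 0.095]
 [0.691 0.261 0.095]
 [0.677 0.145 0.095]
 [0.611 0.27  0.041]]
```

```bash
cat > lid.py <<'E'
from h import *
yaw=-6.5; u=np.array([.9936,-.1132,0]); z=np.array([0,0,1.])
H=np.array([.605,.2125,.095]); O=[180,0,yaw]
def T(a,r,back=0):
    a=np.radians(a); return H+u*(r*np.cos(a)-.011-back)+z*r*np.sin(a)
def st(m=""):
    s=bot.sense(); print(m,round(s["clock"],2),s["tcp_pos"].round(4),s["wrist_force"].round(1)); return s
E
python3 - <<'E'
from lid import *
bot.grip(0.0)
p=T(72,.066,.05); bot.move_pose(p+[0,0,.10],O); st("above")
bot.movel(p,rate=.12); st("pre")
for a in (72,62,50,38,26,15,8): bot.movel(T(a,.066),rate=.1); st(a)
import pickle
for n in("side","top"): pickle.dump(bot.capture(n),open(n+"2.pkl","wb"))
a,b=[pickle.load(open(n+"2.pkl","rb"))["color"] for n in("side","top")]
cv2.imwrite("pics/mid.png",np.hstack([cv2.resize(a[175:295,140:270],(390,360),interpolation=2),cv2.resize(b[110:230,160:290],(390,360),interpolation=2)]))
E
```

```text
above 3.76 [0.5649 0.2163 0.2577] [ 0.4 -0.6  0.1]
pre 4.74 [0.5652 0.2172 0.1586] [0.1 0.8 0. ]
72 5.39 [0.614  0.2115 0.1578] [ 0.2  0.2 -0.5]
62 5.66 [0.6245 0.2103 0.1531] [ 0.7 -0.4 -0.3]
50 5.95 [0.6359 0.2089 0.1451] [ 0.3 -0.2 -0.9]
38 6.24 [0.6455 0.2077 0.135 ] [ 0.2 -0.4 -0.9]
26 6.53 [0.6528 0.2069 0.1229] [ 0.1 -0.3 -0.6]
15 6.81 [0.657  0.2063 0.1109] [-0.6 -0.3  1. ]
8 7.06 [0.6587 0.2063 0.1034] [0.4 0.  0.7]
```

View pics/mid.png

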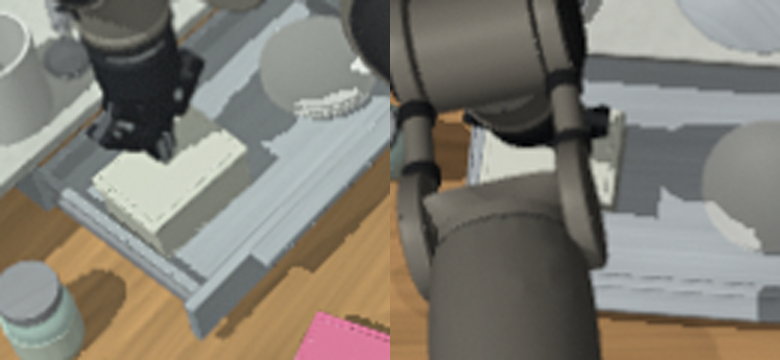

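The lid is nearly shut: it is a light plate on the tub at (170,185), with the fingertip on it and the tub still in place. Now press down in small steps until the force rises, then retreat and look.

```bash
python3 - <<'E'
from lid import *
p=T(0,.062)
for dz in np.arange(.006,-.016,-.002):
    bot.movel(p+[0,0,dz],rate=.03); f=st(round(dz,3))["wrist_force"][2]
    if f>12: break
bot.wait(.3); st()
bot.movel(p+[-.06,0,.10],rate=.12)
bot.movel([.43,.13,.2],rate=.2)
import pickle
for n in("side","top"): pickle.dump(bot.capture(n),open(n+"3.pkl","wb"))
a,b=[pickle.load(open(n+"3.pkl","rb"))["color"] for n in("side","top")]
cv2.imwrite("pics/shut.png",np.hstack([cv2.resize(a[175:295,140:270],(390,360),interpolation=2),cv2.resize(b[110:230,160:290],(390,360),interpolation=2)]))
E
```

```text
0.006 7.47 [0.6554 0.2068 0.101 ] [-0.1 -0.  -0.1]
0.004 7.72 [0.6564 0.2068 0.1004] [-1.  -0.   6.3]
0.002 7.97 [0.6575 0.2067 0.1003] [-0.5 -1.2 12.4]
 8.27 [0.6575 0.2067 0.1003] [-1.3 -1.3 12.1]
```

View pics/shut.png

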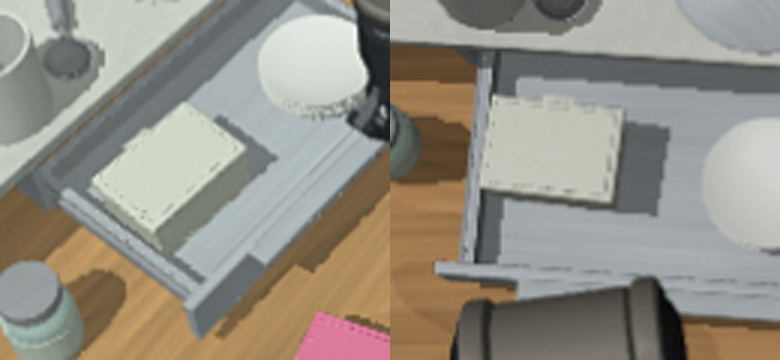

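The picture shows the lid flat on the tub at (170,165) side and (555,150) top. I'll check it by touch: compare contact heights near the hinge and near the free edge.

```bash
python3 - <<'E'
from lid import *
bot.movel(T(0,.04)+[0,0,.06],rate=.2)
for r in (.036,.074):
    p=T(0,r); bot.movel(p+[0,0,.009],rate=.12)
    for dz in (.006,.005,.004,.003,.002,.001,0,-.002,-.004,-.006):
        bot.movel(p+[0,0,dz],rate=.03); f=bot.sense()["wrist_force"][2]
        if f>9: break
    st((r,dz)); bot.movel(p+[0,0,.02],rate=.1)
bot.movel(T(0,.04)+[-.06,0,.08],rate=.2)
# in front of the lip
ux=np.array([.9969,-.0784,0]); lip=np.array([.5045,.120,0])
o=[180,0,-4.5]
bot.move_pose(lip-ux*.045+[0,0,.17],o); bot.movel(lip-ux*.045+[0,0,.075],rate=.15); st("front")
E
```

```text
(0.036, 0.003) 13.38 [0.631  0.2097 0.1004] [-1.1 -1.2 12. ]
(0.074, 0.003) 15.18 [0.6686 0.2055 0.1002] [-1.6 -0.2  9.1]
front 17.62 [0.4605 0.1238 0.0753] [-0.2 -0.9  0.4]
```

The contact heights agree to 0.2 mm (100.4 and 100.2 mm), so the lid is flat. Now push the tray.

```bash
python3 - <<'E'
from lid import *
ux=np.array([.9969,-.0784,0]); p0=np.array([.5045,.120,.075])-ux*.045
bot.movel(p0+ux*.05,rate=.05); st("touch")
bot.movel(p0+ux*.12,rate=.06); st()
bot.movel(p0+ux*.196,rate=.06); st()
for d in np.arange(.199,.232,.003):
    bot.movel(p0+ux*d,rate=.03); f=st(round(d,3))["wrist_force"]
    if f[0]<-15: break
bot.wait(.4); st()
s=bot.sense()["tcp_pos"]
bot.movel(s-ux*.06,rate=.1); bot.movel(s-ux*.15+[0,0,.1],rate=.2); bot.set_joints([-60]+list(bot.sense()["joint_pos"][1:]));st()
import pickle
for n in("side","top"): pickle.dump(bot.capture(n),open(n+"4.pkl","wb"))
a,b=[pickle.load(open(n+"4.pkl","rb"))["color"] for n in("side","top")]
cv2.imwrite("pics/end.png",np.hstack([cv2.resize(a[100:300,100:330],(390,340),interpolation=2),cv2.resize(b[50:250,110:340],(390,340),interpolation=2)]))
E
```

```text
touch 18.77 [0.5096 0.1197 0.075 ] [ 0.3 -0.4  0.6]
 20.08 [0.5794 0.1143 0.0751] [ 0.5 -0.5 -0.7]
 21.5 [0.6551 0.1083 0.075 ] [0.3 0.6 1.4]
0.199 21.75 [0.6582 0.108  0.0751] [-0.2 -0.  -0.2]
0.202 22.0 [0.6614 0.1077 0.075 ] [ 0.7  0.4 -0.1]
0.205 22.25 [0.6644 0.1074 0.075 ] [ 1.3 -0.4  0.4]
0.208 22.5 [0.6674 0.1072 0.075 ] [0.6 0.5 0.4]
0.211 22.75 [0.6704 0.1069 0.075 ] [-0.1  0.1  0.2]
0.214 23.0 [0.6734 0.1067 0.075 ] [0.3 0.5 0.1]
0.217 23.25 [0.6737 0.1067 0.075 ] [-10.3   0.1   6.5]
0.22 23.5 [0.6738 0.1067 0.075 ] [-20.9  -0.4  12.3]
 23.9 [0.6737 0.1067 0.0749] [-21.   -0.8  13. ]
 27.59 [ 0.333  -0.4222  0.1743] [-0.1 -0.3 -0.1]
```

View pics/end.png

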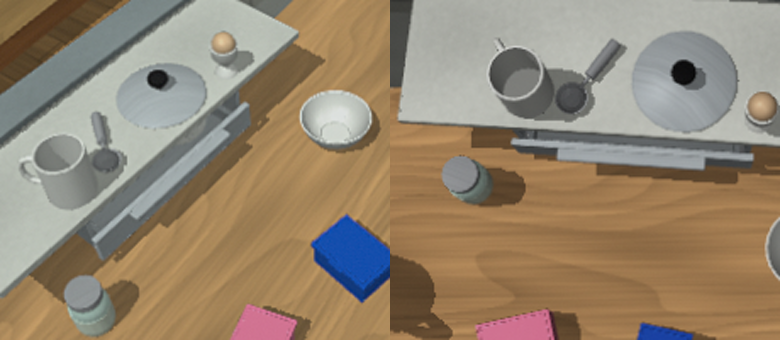

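The tray met its hard stop, with the lip about 35 mm in front of the board's edge, as specified for home. The other things stand unmoved.

```bash
python3 -c "
from plant import bot
print(bot.hand_in())"
```

```text
the job is handed in; nothing more can be done
None
```

The lid is shut and the tray is pushed home against its stop, and the job is handed in; no verdict came back, and the tub and saucers are hidden under the shelf, so I could not see them after the push.

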